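# Shut and latch the instrument case

### The arm

A 6-joint arm with a two-finger parallel gripper is mounted at the origin on the work surface. World frame = base frame: x ahead of the robot, y to its left, z up, the work surface at z = 0. Lengths are in mm, angles in rad, forces in N, time in s.
With the tool pointing down it reaches from about 350 to 775 mm from the base axis. Payload 7.3 kg.
Tool frame: the origin (TCP) lies on the centre line of the jaws, within the pads' length; the fingertips stand 14 mm ahead of it and the grasp point (between the pads) lies 5 mm behind it; z points along the fingers, y is the line along which they close (so a half turn about z gives the same grasp; the last joint's range is limited). The gripper opens to 92 mm and grips with 3 to 60 N. Pads are 19 mm wide; open, the fingers measure 130 mm over their backs; the gripper's body (75 mm by 190 mm) begins 47 mm behind the grasp point.
Start: joints at [1.127, 0.342, 1.524, -0, 1.275, -0.146], TCP at [154.029, 501.915, 240.741] pointing down, gripper open.
Joint ranges: [-2.53, 2.53], [-0.77, 2.02], [0.04, 2.7], [-1, 4.14], [0.28, 2.66], [-3.11, 3.11]. Speed limits (rad/s): [2.57, 2.57, 3.14, 3.14, 3.14, 3.14].

### API

Orientations are given as [roll, pitch, yaw] about the fixed x, y, z axes, in that order (R = Rz(yaw) Ry(pitch) Rx(roll)).
In Python, from plant import get_obs, capture, bot, spot_in, trace, pinpoint gives the robot as it stands.
- The arm moves only by the tool play_rows, never from a script. Its argument "rows" is a list of rows, each a list of 2 entries, a list of its own where there are three numbers: the shift along the world's x, y, z in units of 3 cm (1.0 is 3 cm), then the turn, a rotation vector about the world's x, y, z in units of 8 degrees (1.0 is 8 degrees). A call has 1 to 12 rows; each row shifts and turns the commanded pose from where the row before left it; what a row does not reach is not made up. A row lasts 1/8 s, in which the tool goes at most 62.5 mm and 10.7 degrees, less where a joint would pass 70% of its speed; a pose out of reach is approached as far as the arm can. A call with a number of a shift or a turn outside -1 to 1 is refused whole. A call with a gripper value outside its range is refused whole. "hand" is the opening, from -1 (shut) to 1 (fully open), set as the call begins (left out, the last holds). The fingers move at their own pace and stop on an object; the grip force is fixed at half the most. Time passes only in rows, so rows that do not move let the fingers close. It gives the time, the measured TCP pose, the force, the opening and the grip force at its end, in the units of the state.
- get_obs(): the state, without advancing time (a new reading comes with each control period).
- capture(name): name is "scene" or "top" or "wrist"; returns a dict with "frame" (420x560x3 uint8, red, green, blue), "fov_y" (degrees; the focal length in pixels is half the picture's height over the tangent of half this angle, whatever the lens; pixels are square), "cx", "cy" (the principal point, pixels), "dist" ([k1, k2, p1, p2, k3] as OpenCV has them; the pictures are not rectified), "rvec" (rotation vector, rad) and "tvec" (3), from world to camera coordinates, as OpenCV has them; the wrist camera has in their place "hand_eye" (4x4, takes a point from camera to tool coordinates, whose origin is the TCP and whose axes are the flange's). Camera axes: x right, y down, z forward; pixel columns grow to the right and rows downward; lengths in mm; the calibration is good to about 2 mm. A picture is of the moment at which its call begins: read the wrist's pose just before it. There is no depth.
- bot.close_job(): hands the job in; it is judged then, once.
Trained networks look in the newest picture that a camera, given by its name, has taken for a name from the list of things; names that differ only in an ending like _2 or _b are one class to them, and where a whole thing is asked for, a point or a joint stands for the part that bears it (a point fixed in the world has none). Each returns a list of dicts, best first, with "p" (0 to 1); they miss things now and then, are a little off and sometimes report something else, mostly with a low value. They report only what shows in the picture. A call takes as long as a camera call.
- spot_in(query, camera): "at" ([row, column] in pixels, amid what is visible of it).
- trace(query, camera): "mask" (420x560 bool, what is visible of it) and "at" ([row, column] in pixels, amid what is visible of it).
- pinpoint(query, camera): "at" ([row, column] in pixels: a listed point, or the origin of a listed thing).
The state is a dict: "time": time; "joint_positions": joint angles; "dq": joint speeds; "tau": joint torques, N m; "tool_pos": TCP position; "tcp_rot": TCP orientation; "contact_force": force on the tool from outside, world axes, zero at the start; "moment": the same for the moment, N m; "grip_width": finger opening in mm; "finger_force": force on a finger pad.
Only numpy, scipy, OpenCV 4.12 (cv2) and the standard library are available. Lean on these libraries where they do the work, as an engineer would, in place of code of your own. Each camera call takes 0.05 s, during which the arm holds its last target. There are 200 camera calls.

### The job

With the fingertips alone, gently push the open blue lid of the instrument case down from its outer side until it is fully shut, and only then push the orange catch on its front all the way to the left so that it latches over the lid's tab. Do not pinch the lid or the catch or shove them hard. Leave the parts in the case and the other things on the bench where they are.

Things in the scene. Friction and masses are not known exactly. Their poses are not given: they have to be found in the camera images.
- case: black instrument case with a tray 130 (x) x 240 (y) x 56 mm high, fastened to the bench; origin under the tray's centre; its x axis points from the catch side (front, towards the robot) to the hinge side, y to the left, z up. An aluminium track, 20 mm deep (x), runs along the outside of the front wall from y = -110 to +40 mm, top at z = 50 mm
- case_hinge (a point): middle of the lid's hinge line, at x = +65, y = 0, z = 58 mm in the case's frame; the hinge axis runs along the case's y
- lid (a joint): blue lid, plate 130 deep x 240 wide x 12 mm thick, hinged along the case's far side; rad: 0 = shut, 1.57 = upright, more = leaning away from the robot (stop at 1.9). Hinge line in the plane of its inner face. Starts open at 1.25 to 1.75. The stiff hinge stays where left and takes 1 to 5 N at the free edge to move. Gasket under it; shut, its outer face is 70 mm above the bench
- lid_edge (a point): middle of the lid's free edge, on its outer face (the face that looks up when shut, away from the robot when upright); 130 mm from the hinge line. The inner face has a grey lining 116 x 226 x 4 mm: do not press or pinch it. A steel tab 24 mm wide sticks 15 mm out of the middle of its free edge, for the catch
- catch_slide (a joint): orange sliding catch on the track in front of the case; value in m along the case's +y (left): 0 = fully unlatched (right), 0.045 = its stop, fully latched, tongue over the lid's tab. Starts at 0 to 0.012. Stays where it is left, needs about 2 N to slide
- catch: the catch's orange thumb piece with its tongue (see catch_top); origin at its foot on the track, 55 mm below catch_top; axes as the case
- catch_top (a point): centre of the top of the catch's upright thumb piece, a post 18 (x) x 16 (y) mm rising 55 mm from the track to 105 mm above the bench; at x = -75 mm in the case's frame and y = -68 mm plus catch_slide. A tongue reaches 38 mm left of this point, 71 to 77 mm above the bench
- coupling: black rubber hose coupling standing upright, 56 mm wide, 88 mm high, origin under its centre; stands beside the case; leave alone
- jar: small jar with red cap, 56 mm wide, 70 mm high, origin under its centre; stands beside the case; leave alone
- carton: small cardboard carton 130 x 100 x 80 mm, origin under its centre; leave alone
- spray_can: spray can with yellow label, 64 mm wide, 160 mm high, origin under its centre; leave alone
- screwdriver: red-handled screwdriver, about 200 mm long, lying along y on the bench beyond the case; leave alone
- mug: white mug, 80 mm wide, 90 mm high, origin under its centre; leave alone
- insert_nut: steel union nut, 48 mm wide, 28 mm high, lying in the right half of the case's tray; stays in the case
- insert_nozzle: brass nozzle, 40 mm wide, 34 mm high, standing in the left half of the case's tray; stays in the case

How it is judged (in metres and radians):
On the way, in this order (a step that is already met when the one before it is completed fails the run):
1. the lid is pushed fully shut while the catch is still unlatched (value of joint lid below 0.04 rad and value of joint catch_slide below 0.03 m), for 0.2 s.
2. the catch is pushed fully to the left (value of joint lid below 0.04 rad and value of joint catch_slide above 0.041 m), for 0.2 s.
At the end, for the whole second after the job is handed in: The lid is shut (under 0.04 rad, its edge within 5 mm), the catch is within 4 mm of its latched stop and at rest, and both parts still lie in the case (all of step 2 and velocity of joint catch_slide below 0.01 m/s and z of each of insert_nut, insert_nozzle in the frame of case below 0.03 m); the robot touches nothing.
It fails at once if the catch is slid across (past 30 mm) while the lid is not shut (value of joint catch_slide above 0.03 m and value of joint lid above 0.12 rad).
It fails at once if the lid is pinched or pressed on its inner side (over 3 N on the lining) (contact force between the fingers and lid_c1 above 3 N).
It fails at once if the catch is pinched or shoved hard (over 36 N), or the case or lid is shoved hard (over 60 N) (contact force between the fingers and catch above 36 N or contact force between the fingers and case above 60 N).
It fails at once if a part in the case is shifted more than 20 mm or lifted (distance of any of insert_nut, insert_nozzle from where it was at the start of the episode above 0.02 m).
It fails at once if a bystander is shifted more than 30 mm, lifted, carried or tipped over (distance of any of coupling, jar, carton, spray_can, screwdriver, mug from where it was at the start of the episode above 0.03 m or angle between any of coupling, jar, spray_can, mug, carton's own z axis and vertical above 0.5 rad).
It also fails if it takes over 48 s, if anything falls off the work surface, if the arm or the gripper's body presses on something with over 40 N, if the wrist force passes 120 N, or if a joint passes its speed limit or range.

## Working session

There is one attempt and no reset: what is moved stays moved. The work goes in short steps, Python scripts to look and compute and a tool call to move; the robot and the scene stay as the last step left them, time stands still between calls to the robot, and variables do not carry over. Pictures are saved under pics/ and viewed, at most 10 in all, crops included, and the job is handed in when it is done.

Besides the shell and the picture viewer there is one more tool, called after "Emit:" by a JSON object that holds its "op" and its "data". play_rows: Moves the arm, as the interface text tells. Shifts and turns lie within -1 to 1; 1 stands for 3 cm of shift or 8 degrees of turn. Its arguments: {"type":"object","properties":{"rows":{"type":"array"},"hand":{"type":"number"}},"required":["rows"]}

```bash
mkdir -p pics
cat > h.py <<'E'
import numpy as np, cv2
from plant import get_obs, capture, bot, spot_in, trace, pinpoint
def K(c):
    f=210/np.tan(np.radians(c['fov_y'])/2); return np.array([[f,0,c['cx']],[0,f,c['cy']],[0,0,1.]])
def ray(c,at):
    u=cv2.undistortPoints(np.array([[[at[1],at[0]]]],float),K(c),np.array(c['dist'],float))[0,0]
    R=cv2.Rodrigues(np.array(c['rvec'],float))[0]; t=np.array(c['tvec'],float).ravel()
    return -R.T@t, R.T@np.array([u[0],u[1],1])
def onz(c,at,z):
    o,d=ray(c,at); return o+d*(z-o[2])/d[2]
def tri(rs):
    A=np.zeros((3,3));b=np.zeros(3)
    for o,d in rs:
        d=d/np.linalg.norm(d);P=np.eye(3)-np.outer(d,d);A+=P;b+=P@o
    x=np.linalg.solve(A,b); return x,[np.linalg.norm(np.cross(x-o,d/np.linalg.norm(d))) for o,d in rs]
def proj(c,P): return cv2.projectPoints(np.array(P,float).reshape(-1,1,3),np.array(c['rvec'],float),np.array(c['tvec'],float),K(c),np.array(c['dist'],float))[0][:,0]
E
python3 - <<'E'
from h import *
np.set_printoptions(precision=1,suppress=True)
C={n:capture(n) for n in('scene','top')}
cv2.imwrite('pics/a.png',cv2.cvtColor(C['scene']['frame'],cv2.COLOR_RGB2BGR));cv2.imwrite('pics/b.png',cv2.cvtColor(C['top']['frame'],cv2.COLOR_RGB2BGR))
for q in['case','case_hinge','lid_edge','catch','catch_top','coupling','jar','carton','spray_can','screwdriver','mug']:
    rs=[]
    for n in C:
        r=pinpoint(q,n)
        if r: rs.append(ray(C[n],r[0]['at'])); print(q,n,np.array(r[0]['at']),round(r[0]['p'],2), onz(C[n],r[0]['at'],0))
    if len(rs)==2: print('   tri',*tri(rs))
print(get_obs())
E
```

```text
case top [224.3 255.3] 0.82 [597.9  97.5   0. ]
case_hinge scene [183.6 321.8] 0.75 [620.4 150.3   0. ]
case_hinge top [201.9 253.2] 0.7 [666.2 103.9   0. ]
   tri [657.9  99.1  82.6] [np.float64(0.7329081387814312), np.float64(0.7329081387814013)]
lid_edge scene [157.2 322.9] 0.85 [558.1 225.3   0. ]
lid_edge top [197.9 251. ] 0.71 [678.5 110.6   0. ]
   tri [656.3  97.  190.7] [np.float64(0.6821594855127886), np.float64(0.6821594855127712)]
catch scene [175.7 268.5] 0.62 [492.5  65.4   0. ]
catch top [250.8 275.1] 0.65 [517.7  37.8   0. ]
   tri [518.3  38.1  47.6] [np.float64(2.01052357568248), np.float64(2.0105235756824515)]
catch_top scene [318.5 136.2] 0.43 [ 570.9 -467.7    0. ]
catch_top top [253.5 270.3] 0.41 [509.6  52.3   0. ]
   tri [ 484.1 -194.  -219.5] [np.float64(254.9530230860139), np.float64(254.9530230860138)]
coupling scene [234.2 263.6] 0.97 [621.6 -82.2   0. ]
coupling top [219.7 320.4] 0.66 [610.8 -99.7   0. ]
   tri [617.2 -91.9   5.1] [np.float64(10.122138472421899), np.float64(10.12213847242173)]
jar scene [155.1 354.9] 0.65 [620.4 297.6   0. ]
jar top [221.
[... 608 characters left out ...]
.8] 0.77 [772.5 -72.2   0. ]
   tri [774.  -69.7   4.1] [np.float64(3.1527433284500703), np.float64(3.1527433284499855)]
mug scene [203.  365.7] 0.73 [752.  184.8   0. ]
mug top [178.8 223.9] 0.8 [737.6 193.4   0. ]
   tri [742.7 197.7 -22.8] [np.float64(2.2216555545954813), np.float64(2.2216555545951957)]
{'time': 1.2, 'joint_positions': array([ 1.1,  0.3,  1.5,  0. ,  1.3, -0.1]), 'dq': array([ 0.,  0., -0.,  0.,  0., -0.]), 'tau': array([  0. , -43.1, -24.4,   0.1,   0. ,  -0. ]), 'tool_pos': array([154. , 501.9, 240.8]), 'tcp_rot': array([3.1, 0. , 2.8]), 'contact_force': array([ 0.5,  0. , -0.5]), 'moment': array([ 0.1, -0. ,  0. ]), 'finger_force': 0.0, 'grip_width': 91.70217740521458}
```

View pics/a.png

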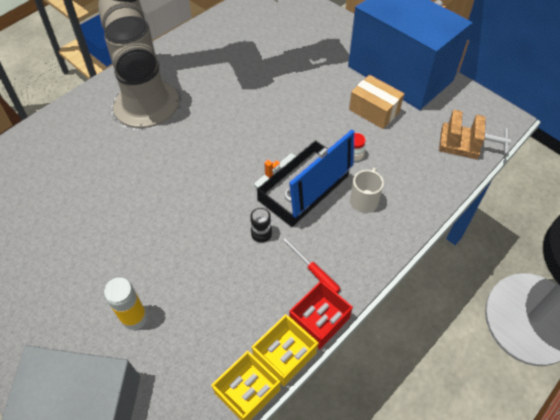

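View pics/b.png

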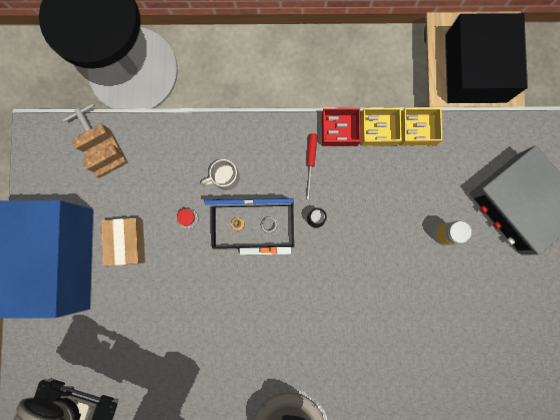

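The scene view shows the open blue lid near (row 172, col 323), the orange catch at (168, 270), the coupling to the right and the jar to the left of the case. In the top view the case is at (226, 252), almost axis-aligned, with the lid near upright and its top edge at row 202, and the catch at (250, 267). I'll fit pose, lid angle and slide to the masks.

```bash
cat >> h.py <<'E'
def box(x0,x1,y0,y1,z0,z1): return np.array([[x,y,z] for x in(x0,x1) for y in(y0,y1) for z in(z0,z1)],float)
def T(p,P):
    c,s=np.cos(p[2]),np.sin(p[2]); return np.c_[p[0]+c*P[:,0]-s*P[:,1],p[1]+s*P[:,0]+c*P[:,1],P[:,2]]
def lidbox(p):
    B=box(0,130,-120,120,0,12); c,s=np.cos(p[3]),np.sin(p[3])
    return T(p,np.c_[65-B[:,0]*c+B[:,2]*s,B[:,1],58+B[:,0]*s+B[:,2]*c])
def hull(c,P,S=4):
    m=np.zeros((420*S,560*S),np.uint8); q=cv2.convexHull(((proj(c,P)+.5)*S).astype(np.float32))
    cv2.fillConvexPoly(m,q.round().astype(int),255); return cv2.resize(m,(560,420),interpolation=cv2.INTER_AREA)/255.
def blue(c): 
    h=cv2.cvtColor(c['frame'],cv2.COLOR_RGB2HSV); return (h[...,0]>100)&(h[...,0]<125)&(h[...,1]>130)&(h[...,2]>50)
def orange(c):
    h=cv2.cvtColor(c['frame'],cv2.COLOR_RGB2HSV); return (h[...,0]>5)&(h[...,0]<16)&(h[...,1]>170)&(h[...,2]>120)
E
python3 - <<'E'
from h import *
from scipy.optimize import minimize
np.set_printoptions(precision=2,suppress=True)
C={n:capture(n) for n in('scene','top')}
M={}
for n in C:
    k=(hull(C[n],lidbox([598,97,0.02,1.55]))>0); k=cv2.dilate(k.astype(np.uint8),np.ones((25,25)))>0
    M[n]=blue(C[n])&k; print(n,M[n].sum())
    r=trace('lid',n); print(r and (r[0]['p'],(r[0]['mask']&M[n]).sum(),r[0]['mask'].sum()))
cm=trace('case','top')[0]; print('case',cm['p'],cm['mask'].sum(),cm['at'])
def f(p):
    e=sum(np.abs(hull(C[n],lidbox(p))-M[n]).sum() for n in C)
    return e
best=min((minimize(f,[598,97,0.0,a],method='Nelder-Mead',options=dict(initial_simplex=np.array([598,97,0,a])+np.vstack([np.zeros(4),np.diag([10,10,.06,.1])]),maxiter=250)) for a in(1.4,1.55,1.7)),key=lambda r:r.fun)
p=best.x; print(p,best.fun)
print('hinge',T(p,np.array([[65,0,58.]])))
# case outline: tray+track in top vs mask
for n in C:
    o=orange(C[n]); k=cv2.dilate((hull(C[n],T(p,box(-90,-60,-80,40,50,110)))>0).astype(np.uint8),np.ones((5,5)))>0
    ii=np.argwhere(o&k); print(n,'orange',len(ii),ii.mean(0),ii.min(0),ii.max(0))
    for s in(0,6,12):
        y=-68+s; h=np.maximum(hull(C[n],T(p,box(-84,-66,y-8,y+8,50,105))),hull(C[n],T(p,box(-84,-66,y,y+38,71,77))))
        w=np.argwhere(h>.5); print(s,w.mean(0),w.min(0),w.max(0),np.abs(h-(o&k)).sum())
v=[]
for n in C:
    im=C[n]['frame'][:,:,::-1].copy(); 
    u,vv=proj(C[n],T(p,np.array([[0,0,60.]])))[0].astype(int)
    S=5;u0,v0=u-55,vv-55;im=cv2.resize(im[v0:v0+110,u0:u0+80+30],None,fx=S,fy=S,interpolation=cv2.INTER_CUBIC)[:,:]
    for B,col in((lidbox(p),(0,255,255)),(T(p,box(-65,65,-120,120,0,56)),(0,255,0)),(T(p,box(-84,-66,-70,-54,50,105)),(255,0,255))):
        q=((proj(C[n],B)+.5-[u0,v0])*S).astype(int)
        for i in range(8):
            for j in(1,2,4):
                if not i&j: cv2.line(im,tuple(map(int,q[i])),tuple(map(int,q[i|j])),col,1)
    v.append(cv2.resize(im,(400,400)))
cv2.imwrite('pics/c.png',np.hstack(v))
for q in('coupling','jar'):
  for n in C:
    r=trace(q,n)
    if r: w=np.argwhere(r[0]['mask']);print(q,n,r[0]['at'],onz(C[n],r[0]['at'],45))
E
```

```text
scene 2276
(0.73, np.int64(2257), np.int64(2534))
top 311
(0.84, np.int64(309), np.int64(553))
case 0.7 4357 [223.4, 257.2]
[592.59 102.36   0.03   1.46] 437.964705882353
hinge [[657.56 104.21  58.  ]]
scene orange 115 [167.04 269.77] [161 265] [176 278]
0 [169.23 268.31] [161 262] [180 278] 114.94901960784314
6 [167.86 269.9 ] [160 263] [178 280] 89.20392156862745
12 [166.6  271.38] [158 265] [177 281] 88.62745098039215
top orange 57 [249.86 269.04] [247 261] [252 275]
0 [249.97 271.35] [247 263] [253 279] 69.87450980392157
6 [249.97 269.28] [247 261] [253 277] 56.70196078431373
12 [250.1  267.23] [247 259] [253 275] 52.964705882352945
coupling scene [230.0, 261.6] [629.65 -95.58  45.  ]
coupling top [217.7, 318.8] [613.52 -92.37  45.  ]
jar scene [145.2, 359.7] [627.22 303.2   45.  ]
jar top [218.1, 188.5] [614.43 291.68  45.  ]
```

View pics/c.png

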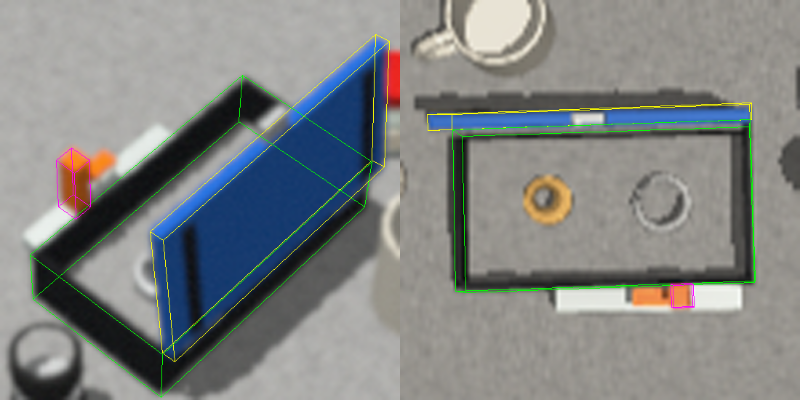

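The overlay fits well: case at about (593, 102), yaw 0.025, lid at about 1.46 rad, slide about 7 mm. I'll close the fingers and go over the top to a point behind the lid.

Emit:
{"op": "play_rows", "data": {"hand": -1, "rows": [[[0.9,-0.6,0.2],[0,0,0.26]],[[0.9,-0.6,0.2],[0,0,0.26]],[[0.9,-0.65,0.2],[0,0,0.26]],[[0.9,-0.65,0.2],[0,0,0.26]],[[0.9,-0.65,0.2],[0,0,0.26]],[[0.9,-0.65,0.2],[0,0,0.26]],[[0.9,-0.65,0.2],[0,0,0.26]],[[0.9,-0.65,0.2],[0,0,0.26]],[[0.9,-0.65,0.2],[0,0,0.26]],[[0.9,-0.65,0.2],[0,0,0.26]]]}}

```text
time: 2.9
tool_pos: [424.9, 309.2, 301.0]
tcp_rot: [3.141, 0.0, -3.075]
contact_force: [-0.6, -0.1, -0.4]
grip_width: 0.9
finger_force: 0.0
```

Emit:
{"op": "play_rows", "data": {"rows": [[[0.9,-0.65,0],[0,0,0]],[[0.9,-0.65,0],[0,0,0]],[[0.9,-0.65,0],[0,0,0]],[[0.9,-0.65,0],[0,0,0]],[[0.9,-0.65,0],[0,0,0]],[[0.9,-0.65,0],[0,0,0]],[[0.9,-0.65,0],[0,0,0]],[[0.9,-0.65,0],[0,0,0]],[[0.9,-0.65,0],[0,0,0]],[[0.9,-0.65,0],[0,0,0]],[[0,0,0],[0,0,0]]]}}

```text
time: 4.28
tool_pos: [695.2, 113.1, 299.2]
tcp_rot: [-3.141, -0.001, -3.079]
contact_force: [-0.0, 0.5, -0.4]
grip_width: 0.0
finger_force: 0.0
```

Emit:
{"op": "play_rows", "data": {"rows": [[[0,0,-0.8],[0,0,-0.27]],[[0,0,-0.8],[0,0,0]],[[0,0,-0.8],[0,0,0]],[[0,0,-0.8],[0,0,0]],[[0,0,-0.7],[0,0,0]],[[0,0,0],[0,0,0]]]}}

```text
time: 5.03
tool_pos: [692.4, 115.7, 182.1]
tcp_rot: [3.141, -0.004, -3.113]
contact_force: [0.2, -0.5, 0.5]
grip_width: 0.5
finger_force: 0.0
```

Run:
```python
from h import *
c=capture('scene'); im=c['frame'][:,:,::-1]
cv2.imwrite('pics/d.png',cv2.resize(im[80:260,220:420],(800,600) if 0 else (660,594),interpolation=cv2.INTER_CUBIC))
```

```text
(no output)
```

View pics/d.png

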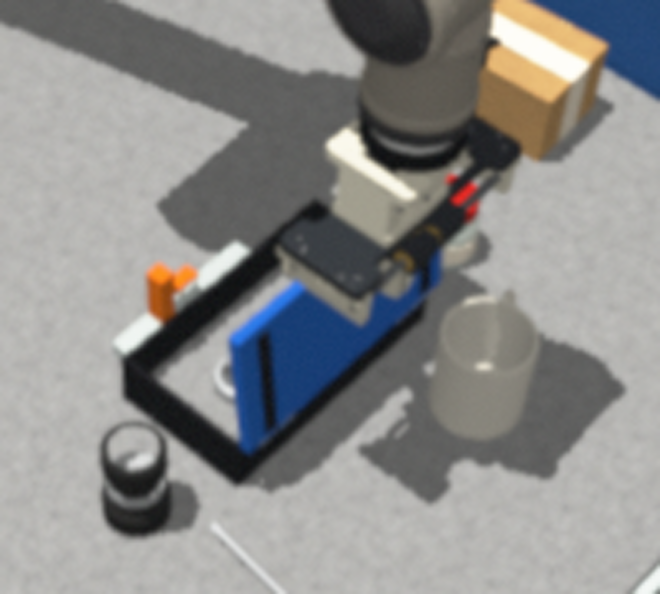

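The gripper is above and behind the lid, with the fingertips on its outer side near (395, 285) in the crop. I'll start pushing.

Emit:
{"op": "play_rows", "data": {"rows": [[[-0.3,0,0],[0,0,0]],[[-0.3,0,0],[0,0,0]],[[-0.3,0,0],[0,0,0]],[[-0.3,0,0],[0,0,0]],[[-0.3,0,0],[0,0,0]],[[-0.3,0,-0.05],[0,0,0]]]}}

```text
time: 5.82
tool_pos: [639.7, 114.8, 182.4]
tcp_rot: [-3.142, 0.001, -3.114]
contact_force: [2.9, -1.4, -1.5]
grip_width: 0.2
finger_force: 1.3
```

Emit:
{"op": "play_rows", "data": {"rows": [[[-0.35,0,-0.15],[0,0,0]],[[-0.3,0,-0.13],[0,0,0]],[[-0.3,0,-0.15],[0,0,0]],[[-0.3,0,-0.2],[0,0,0]],[[-0.3,0,-0.22],[0,0,0]],[[-0.25,0,-0.25],[0,0,0]],[[-0.25,0,-0.28],[0,0,0]]]}}

```text
time: 6.7
tool_pos: [578.0, 114.9, 140.2]
tcp_rot: [3.142, -0.0, -3.114]
contact_force: [2.2, -2.2, 0.9]
grip_width: 0.5
finger_force: 1.0
```

Emit:
{"op": "play_rows", "data": {"rows": [[[-0.2,0,-0.3],[0,0,0]],[[-0.15,0,-0.3],[0,0,0]],[[-0.1,0,-0.3],[0,0,0]],[[-0.1,0,-0.3],[0,0,0]],[[-0.05,0,-0.25],[0,0,0]],[[0,0,-0.15],[0,0,0]]]}}

```text
time: 7.45
tool_pos: [560.2, 115.0, 92.2]
tcp_rot: [3.141, -0.001, -3.114]
contact_force: [-1.7, -0.4, 1.6]
grip_width: 0.2
finger_force: 1.0
```

Emit:
{"op": "play_rows", "data": {"rows": [[[0,0,-0.1],[0,0,0]],[[0,0,-0.1],[0,0,0]],[[0,0,-0.05],[0,0,0]],[[0,0,0],[0,0,0]]]}}

```text
time: 7.95
tool_pos: [560.8, 114.9, 85.3]
tcp_rot: [3.142, 0.001, -3.114]
contact_force: [-0.3, 0.7, -0.3]
grip_width: 0.4
finger_force: 0.0
```

Emit:
{"op": "play_rows", "data": {"rows": [[[0,0,-0.05],[0,0,0]],[[0,0,-0.05],[0,0,0]],[[0,0,0],[0,0,0]]]}}

```text
time: 8.32
tool_pos: [560.8, 114.9, 84.1]
tcp_rot: [3.142, 0.002, -3.114]
contact_force: [-5.1, -1.0, 14.7]
grip_width: 0.5
finger_force: 6.9
```

Emit:
{"op": "play_rows", "data": {"rows": [[[0,0,-0.04],[0,0,0]],[[0,0,0],[0,0,0]],[[0,0,0],[0,0,0]]]}}

```text
time: 8.7
tool_pos: [560.8, 114.9, 84.0]
tcp_rot: [-3.142, 0.002, -3.114]
contact_force: [-8.3, -0.8, 21.3]
grip_width: 0.7
finger_force: 10.9
```

Hard contact at tip height 70 mm means the lid is shut. I'll lift off and move to the right of the catch.

Emit:
{"op": "play_rows", "data": {"rows": [[[0,0,0.5],[0,0,0]],[[0,0,1],[0,0,0]],[[0,0,1],[0,0,0]],[[-0.2,-0.8,0],[0,0,0]],[[-0.2,-0.8,0],[0,0,0]],[[-0.2,-0.8,0],[0,0,0]],[[-0.2,-0.8,0],[0,0,0]],[[-0.3,-0.8,0],[0,0,0]],[[-0.3,-0.8,0],[0,0,0]],[[0,0,0],[0,0,0]]]}}

```text
time: 9.95
tool_pos: [518.4, -30.3, 156.4]
tcp_rot: [-3.141, 0.0, -3.116]
contact_force: [0.4, 0.7, 0.2]
grip_width: 0.8
finger_force: 0.0
```

Run:
```python
from h import *
np.set_printoptions(precision=1,suppress=True)
v=[]
p=[592.6,102.4,.025,0.0]
for n in('scene','top'):
    c=capture(n); im=c['frame'][:,:,::-1]
    u,w=proj(c,T(p,np.array([[-40,-30,70.]])))[0].astype(int); S=4;u0,v0=u-50,w-50
    im=cv2.resize(im[v0:v0+100,u0:u0+100],None,fx=S,fy=S,interpolation=cv2.INTER_CUBIC)
    for B,col in((lidbox(p),(0,255,255)),(T(p,box(-84,-66,-69,-53,50,105)),(255,0,255))):
        q=((proj(c,B)+.5-[u0,v0])*S).astype(int)
        for i in range(8):
            for j in(1,2,4):
                if not i&j: cv2.line(im,tuple(map(int,q[i])),tuple(map(int,q[i|j])),col,1)
    v.append(im)
    o=orange(c);k=np.argwhere(o);k=k[np.abs(k-proj(c,T(p,np.array([[-75,-61,90.]])))[0][::-1]).max(1)<20]; print(n,len(k),k.mean(0) if len(k) else '')
cv2.imwrite('pics/e.png',np.hstack(v)); print(get_obs()['tool_pos'])
```

```text
scene 112 [166.5 269.4]
top 3 [251. 261.]
[518.9 -28.9 156.4]
```

View pics/e.png

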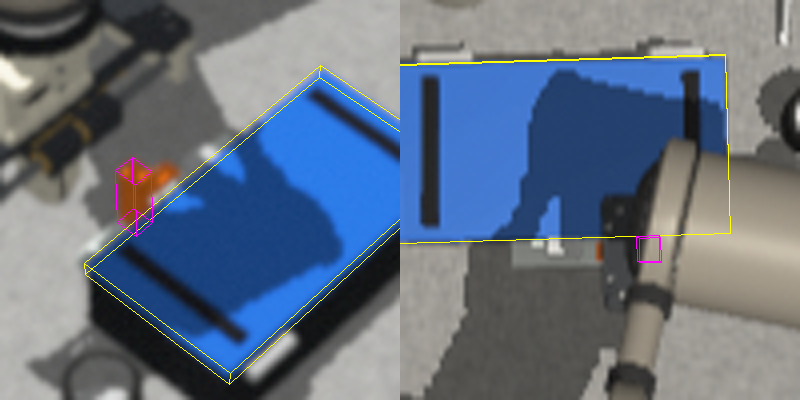

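The lid overlay matches fully shut, and the catch post sits where predicted, at about (519, 39). I'll descend to its right and push left.

Emit:
{"op": "play_rows", "data": {"rows": [[[0,0,-0.7],[0,0,0]],[[0,0,-0.7],[0,0,0]],[[0,0,-0.6],[0,0,0]],[[0,0.5,0],[0,0,0]],[[0,0.3,0],[0,0,0]],[[0,0.2,0],[0,0,0]],[[0,0.2,0],[0,0,0]],[[0,0.2,0],[0,0,0]],[[0,0.15,0],[0,0,0]]]}}

```text
time: 11.18
tool_pos: [518.6, 17.5, 96.3]
tcp_rot: [-3.141, 0.0, -3.114]
contact_force: [-1.5, -2.0, 1.1]
grip_width: 0.4
finger_force: 1.1
```

Emit:
{"op": "play_rows", "data": {"rows": [[[0,0.16,0],[0,0,0]],[[0,0.16,0],[0,0,0]],[[0,0.16,0],[0,0,0]],[[0,0.16,0],[0,0,0]],[[0,0.16,0],[0,0,0]],[[0,0.1,0],[0,0,0]]]}}

```text
time: 11.92
tool_pos: [518.4, 44.8, 96.1]
tcp_rot: [3.141, -0.0, -3.114]
contact_force: [-0.8, -1.6, 1.8]
grip_width: 0.6
finger_force: 1.1
```

Emit:
{"op": "play_rows", "data": {"rows": [[[0,0.07,0],[0,0,0]],[[0,0.07,0],[0,0,0]],[[0,0,0],[0,0,0]]]}}

```text
time: 12.3
tool_pos: [518.5, 48.8, 96.0]
tcp_rot: [3.141, -0.0, -3.114]
contact_force: [-0.2, -0.0, 0.3]
grip_width: 0.2
finger_force: 0.4
```

Emit:
{"op": "play_rows", "data": {"rows": [[[0,0.05,0],[0,0,0]],[[0,0.05,0],[0,0,0]],[[0,0,0],[0,0,0]]]}}

```text
time: 12.68
tool_pos: [518.5, 51.7, 96.1]
tcp_rot: [3.141, -0.0, -3.114]
contact_force: [-0.5, -0.6, -0.7]
grip_width: 0.5
finger_force: 0.7
```

Emit:
{"op": "play_rows", "data": {"rows": [[[0,0.05,0],[0,0,0]],[[0,0.05,0],[0,0,0]],[[0,0,0],[0,0,0]]]}}

```text
time: 13.05
tool_pos: [518.4, 54.2, 96.1]
tcp_rot: [-3.141, -0.0, -3.114]
contact_force: [-1.5, -4.8, 0.0]
grip_width: 0.3
finger_force: 2.4
```

Emit:
{"op": "play_rows", "data": {"rows": [[[0,0.03,0],[0,0,0]],[[0,0,0],[0,0,0]]]}}

```text
time: 13.3
tool_pos: [518.5, 54.4, 96.1]
tcp_rot: [-3.14, -0.0, -3.114]
contact_force: [-2.2, -8.5, 0.7]
grip_width: 0.6
finger_force: 4.1
```

The force is rising without motion, so the catch is at its stop. I'll back off, lift and check.

Emit:
{"op": "play_rows", "data": {"rows": [[[0,-0.3,0],[0,0,0]],[[0,-0.8,0],[0,0,0]],[[0,-0.8,0.3],[0,0,0]],[[0,-0.8,1],[0,0,0]],[[0,-0.8,1],[0,0,0]],[[0,-0.8,1],[0,0,0]],[[-0.8,-0.8,1],[0,0,0]],[[-0.8,-0.8,1],[0,0,0]],[[0,0,0],[0,0,0]]]}}

```text
time: 14.42
tool_pos: [470.8, -123.0, 257.5]
tcp_rot: [-3.14, 0.005, -3.117]
contact_force: [-0.0, 0.6, -0.2]
grip_width: 0.4
finger_force: 0.0
```

Run:
```python
from h import *
v=[]
p=[592.6,102.4,.025,0.0]
for n in('scene','top'):
    c=capture(n); im=c['frame'][:,:,::-1]
    u,w=proj(c,T(p,np.array([[-40,-30,70.]])))[0].astype(int); S=4;u0,v0=u-50,w-50
    im=cv2.resize(im[v0:v0+100,u0:u0+100],None,fx=S,fy=S,interpolation=cv2.INTER_CUBIC)
    for B,col in((lidbox(p),(0,255,255)),(T(p,box(-84,-66,-31,-15,50,105)),(255,0,255))):
        q=((proj(c,B)+.5-[u0,v0])*S).astype(int)
        for i in range(8):
            for j in(1,2,4):
                if not i&j: cv2.line(im,tuple(map(int,q[i])),tuple(map(int,q[i|j])),col,1)
    v.append(im)
cv2.imwrite('pics/f.png',np.hstack(v))
```

```text
(no output)
```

View pics/f.png

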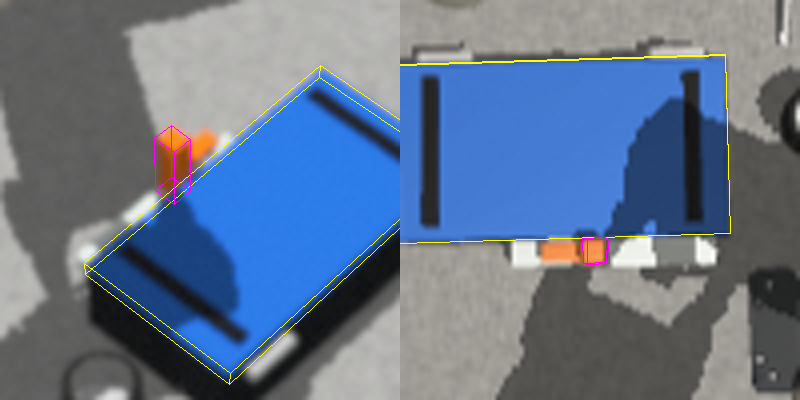

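The lid is shut, and the post lies in the 45 mm latched outline in both views, with its tongue over the tab. I'll hand the job in.

```bash
python3 -c "
from plant import bot
print(bot.close_job())"
```

```text
the job is handed in; nothing more can be done
None
```

The lid is shut and the catch is pushed left to its stop over the tab, checked in both camera views; the job was handed in at about 14.5 s, but no verdict was returned.

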